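# Find the knob that fits a gas tap's D-spindle, fit it and hold it pressed in

## Robot

A 6-joint arm with a two-finger parallel gripper is mounted at the origin on the work surface. World frame = base frame: x ahead of the robot, y to its left, z up, the work surface at z = 0. Lengths are in m, angles in rad, forces in N, time in s.
With the tool pointing down it reaches from about 0.375 to 0.75 m from the base axis. Payload 9 kg.
Tool frame: the origin (TCP) lies midway between the tips of the shut fingers; the grasp point (between the pads) lies grasp_offset behind it (grasp_offset is the distance from the TCP to the grasp point, in m); z points along the fingers, y is the direction in which the jaws open and shut (so a half turn about z gives the same grasp; the last joint's range is limited). The gripper opens to 85 mm and grips with 20 to 120 N. Pads are 22 mm wide; open, the fingers measure 114 mm over their backs; the gripper's body (76 mm by 85 mm) begins 54 mm behind the grasp point. The pads swing forward as they close: fully open they stand 13 mm farther back than shut.
Start: joints at [-1.352, 0.104, 0.097, 1.564, 0, 1.353], TCP at [0.254, -0.544, 0.231] pointing down, gripper open.
Joint ranges: [-2.99, 2.99], [-0.84, 1.86], [-1.1, 1.16], [-1.84, 2.11], [-1.51, 1.56], [-3.14, 3.14]. Speed limits (rad/s): [2.22, 2.22, 2.57, 3.14, 3.14, 3.14].

## Interface

Orientations are given as a rotation vector (axis times angle).
In Python, from plant import * gives the robot as it stands. The module is installed in compiled form; this text tells all that it offers.
- The arm moves only by the tool carry_out, never from a script. Its arguments are lists of equal length, an entry for each row: "translation": the shift along the tool's x, y, z in m, a list of three; "twist": the turn about the tool's z in rad. A call has 1 to 5 rows; each row is the pose to reach, as a shift and turn from the pose commanded when the call began, along the tool's axes at that moment; what a row does not reach only later rows make up. A row lasts 1/12 s, in which the tool goes at most 41.7 mm and 7.16 degrees, less where a joint would pass 70% of its speed; a pose out of reach is approached as far as the arm can. A call with a gripper value outside its range is refused whole. "hand" is the opening, from 0 (shut) to 1 (fully open), set as the call begins (left out, the last holds). The fingers move at their own pace and stop on an object; the grip force is fixed at half the most. Time passes only in rows, so rows that repeat a pose let the fingers close. It gives the time, the measured TCP pose, the force and the opening at its end, in the units of the state.
- get_obs(): the state, without advancing time (a new reading comes with each control period).
- grab_frame(name): name is "scene" or "top" or "wrist"; returns a dict with "frame" (480x640x3 uint8, blue, green, red), "intrinsics" (3x3 intrinsics, pixels), "D" ([k1, k2, p1, p2, k3] as OpenCV has them; the pictures are not rectified), "world_from_camera" (4x4, takes a point from camera to world coordinates). Camera axes: x right, y up, looking along -z (the intrinsics and any distortion apply to the point x, -y, -z); pixel columns grow to the right and rows downward; lengths in m; the calibration is good to about 2 mm. A picture is of the moment at which its call begins. There is no depth.
- finish_job(): hands the job in, once; it reports no verdict.
Trained networks look in the newest picture that a camera, given by its name, has taken for a name from the list of things; names that differ only in an ending like _2 or _b are one class to them, and where a whole thing is asked for, a point or a joint stands for the part that bears it (a point fixed in the world has none). Each returns a list of dicts, best first, with "score" (0 to 1); they miss things now and then, are a little off and sometimes report something else, mostly with a low value. They report only what shows in the picture. A call takes as long as a camera call. They do not tell look-alikes from the thing itself.
- masks_of(query, camera): "region" (480x640 bool, what is visible of it).
- place_of(query, camera): "position" ([x, y, z] in m, in world coordinates, good to about 4 mm: a listed point, or the origin of a listed thing).
The state is a dict: "clock": time; "joint_pos": joint angles; "dq": joint speeds; "joint_torque": joint torques, N m; "eef_pos": TCP position; "tcp_rot": TCP orientation; "ft_force": force on the tool from outside, world axes, zero at the start; "wrist_torque": the same for the moment, N m; "width": finger opening in m.
Only numpy, scipy, OpenCV 4.12 (cv2) and the standard library are available. Lean on these libraries where they do the work, as an engineer would, in place of code of your own. Each camera call takes 0.05 s, during which the arm holds its last target.

## Task

The right-hand gas tap at the front of the bench-top hob (right-hand as seen from the robot) has no knob; two black bar-grip knobs that look just alike lie in the shallow red tray, and only one of them has the bore that goes on the tap's D-shaped spindle. Find it by trying on the spindle, flat to flat and without forcing, see that the other one ends up standing in the red tray, and push the one that fits fully home. Then press it all the way in against the tap's spring, as when lighting the gas, and finish while still holding it pressed in - do not let go; leave the other things on the bench alone.

Things in the scene. Friction and masses are not known exactly. Their poses are not given: they have to be found in the camera images.
- knob_a: Black loose knob, 32 mm high, 40 g, standing in the tray. Round skirt, diameter 40 mm (37 at its top), 16 mm high; on it a finger bar 38 mm long (along the knob's x), 12 wide, 16 high. A white pointer line on half of the bar's top marks +x. Alike knob_b in all but its bore: which one fits is not visible and must be tried. Origin: centre of the underside, z up.
- knob_b: The other loose knob: outside, origin and axes as knob_a. Both have underneath a D-shaped blind bore on the axis, 14 mm deep, its flat on the pointer side (+x). The one that fits: bore 11.2 mm across, flat 3.1 mm off the axis (0.6 mm play all round, 8 degrees of turn either way). The other's is for a far thinner spindle and stops on the tip, at most 2 mm on.
- spindle_tip (a point): Middle of the top of the bare tap's spindle, moving with it: upright brass D-shaft, diameter 10 mm, flat 2.5 mm off the axis; +x points squarely out of the flat, z up. Unpressed it stands 22 mm above the hob's plate; its last 2 mm taper to 7.6 mm. The right knob, fully home, has its underside 14 mm below this point and its x along this x.
- spindle (a joint): How far the spindle is pressed down, m: 0 = out, 0.005 = fully in, a firm stop. Sprung: it starts to move at 6 N, needs 10 N at the stop, and comes out again when let go. The home knob clears the plate by 8 mm unpressed, 3 mm pressed.
- tap (a joint): Angle of the tap's spindle about its upright axis, rad, 0 = flat facing away from the hob's front, growing anticlockwise seen from above. It may stand anywhere from 0 to 1.4 and stays there: it is stiff (0.2 N m to turn).
- hob: Fixed table-top gas hob, 510 (its x) by 290 mm (its y), plate top 85 mm above the bench. Origin on the bench under its centre; front edge with the taps at -x (to the robot). Bare tap at x -205, y -55 mm. At x -205, y +55 mm the other tap wears a fixed knob, alike the loose ones, rising 40 mm above the plate. Pan supports begin 67 mm behind the taps, 42 mm high above the plate.
- tray: Shallow red plastic tray, fixed: 220 mm (its x) by 200 mm (its y), walls 3 mm thick and 15 mm high, floor 3 mm thick. Origin: centre of the underside, on the bench. In it stand the two knobs, a round knob and a brass jet holder, one at each of the four spots about x = +-48, y = +-46 mm.
- round_knob: Round fluted black knob without a bar, 42 mm in diameter, 22 mm high, standing in the tray; of another appliance, to be left alone. Origin: centre of its underside.
- jet_holder: Small brass jet holder, 22 mm in diameter, 20 mm high, standing in the tray; to be left alone. Origin: centre of its underside.
- burner_cap: Dark round burner cap, 94 mm in diameter, 11 mm high, lying on the bench; to be left alone. Origin: centre of its underside.
- screwdriver: Screwdriver, 190 mm long, lying on the bench left of the hob; to be left alone.
- spanner: Steel spanner, 170 mm long, lying on the bench in front of the hob; to be left alone.
- grease_jar: Small jar with a black cap, 56 mm in diameter, 55 mm high, on the bench in front of the hob; to be left alone. Origin: centre of its underside.
Things that resemble listed ones, but are neither listed nor needed, are in the scene too. What is shaped like the knob_b but pink is not meant.

How it is judged:
By the outcome, as a careful person would: the job done as asked, in the order asked, and still so for the second after the job is handed in, while the arm keeps its last pose, push and grip.
It also fails if it takes over 61 s, if anything falls off the work surface, if the arm or the gripper's body presses on something with over 40 N, if the wrist force passes 120 N, or if a joint passes its speed limit or range.

## Working session

There is one attempt and no reset: what is moved stays moved. The work goes in short steps, Python scripts to look and compute and a tool call to move; the robot and the scene stay as the last step left them, time stands still between calls to the robot, and variables do not carry over. Pictures are saved under pics/ and viewed, and the job is handed in when it is done.

Besides the shell and the picture viewer there is one more tool, called after ">>>" as name(argument=value, ...), one argument or row to a line, values as JSON. carry_out: Moves the arm, as the interface text tells. Its arguments: {"type":"object","properties":{"translation":{"type":"array","items":{"type":"array","items":{"type":"number"}}},"twist":{"type":"array","items":{"type":"number"}},"hand":{"type":"number"}},"required":["translation","twist"]}

```bash
mkdir -p pics; ls; python3 - <<'E'
from plant import *
import cv2
o=get_obs()
print({k:o[k] for k in ['clock','eef_pos','tcp_rot','ft_force','width']})
for k in o: 
    if 'off' in k: print(k,o[k])
try: print(grasp_offset)
except Exception as e: print(e)
for n in ['scene','top']:
    f=grab_frame(n); cv2.imwrite(f'pics/{n}0.png',f['frame']); print(n,f['intrinsics'],f['D'],f['world_from_camera'])
    for q in ['knob_a','spindle_tip','hob','tray','round_knob','jet_holder','grease_jar']:
        print(q,[(round(d['score'],2),[round(float(v),3) for v in d['position']]) for d in place_of(q,n)])
print(get_obs()['clock'])
E
```

```text
pics
{'clock': 0.0, 'eef_pos': array([ 0.25374371, -0.54332191,  0.23052572]), 'tcp_rot': array([-3.06566055e+00, -6.80296153e-01,  1.87462638e-05]), 'ft_force': array([ 0.7831924 ,  1.07604941, -0.96735961]), 'width': 0.08554267669340256}
0.0187
scene [[607.52826858   0.         318.93348369]
 [  0.         607.52826858 253.12020604]
 [  0.           0.           1.        ]] [-0.19724197  0.          0.          0.          0.        ] [[ 0.60713316 -0.58655115  0.53604764  1.29920376]
 [ 0.79437179  0.46421024 -0.39176818 -0.48484093]
 [-0.01904672  0.66367658  0.74777712  1.14210389]
 [ 0.          0.          0.          1.        ]]
knob_a [(0.83, [0.594, -0.297, 0.009]), (0.77, [0.471, -0.367, 0.003]), (0.5, [0.341, -0.363, 0.002])]
spindle_tip [(0.53, [0.561, 0.019, 0.108])]
hob [(0.57, [0.759, 0.107, 0.0])]
tray [(0.74, [0.529, -0.332, 0.0])]
round_knob [(0.82, [0.496, -0.27, 0.002]), (0.18, [0.561, 0.019, 0.103])]
jet_holder [(0.43, [0.56, -0.387, 0.009])]
grease_jar [(0.62, [0.38, 0.242, -0.003]), (0.2, [0.47, -0.364, 0.004])]
top [[521.53096405   0.         312.93066816]
 [  0.         521.53096405 249.17024304]
 [  0.           0.           1.        ]] [-0.03271505  0.          0.          0.          0.        ] [[ 1.00705648e-03  9.95712983e-01 -9.24913061e-02  4.40702574e-01]
 [-9.99882300e-01  2.41859133e-03  1.51504492e-02  6.24873514e-02]
 [ 1.53091976e-02  9.24651626e-02  9.95598223e-01  1.19468321e+00]
 [ 0.00000000e+00  0.00000000e+00  0.00000000e+00  1.00000000e+00]]
knob_a [(0.84, [0.594, -0.295, 0.003]), (0.72, [0.474, -0.366, 0.008]), (0.68, [0.339, -0.368, -0.0]), (0.23, [0.494, -0.273, 0.004])]
spindle_tip []
hob []
tray [(0.64, [0.531, -0.326, 0.0])]
round_knob [(0.84, [0.492, -0.274, 0.005])]
jet_holder [(0.64, [0.56, -0.392, 0.001]), (0.17, [0.755, 0.109, -0.002])]
grease_jar [(0.79, [0.378, 0.246, -0.001])]
0.8
```

View pics/scene0.png

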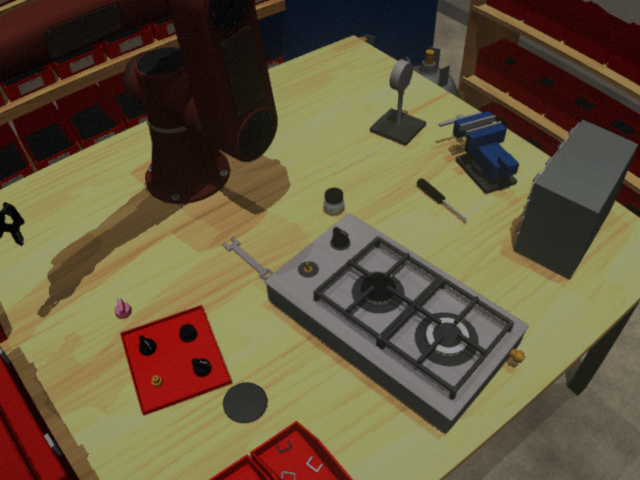

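View pics/top0.png

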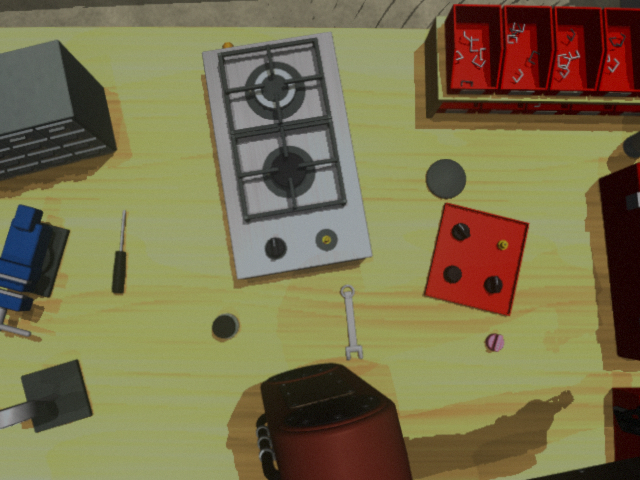

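The scene and top pictures show the tray on the robot's right and the hob ahead. In the top picture, these could be taken for the knob:
- bar knobs in the tray at (460,231) and (493,284)
- round knob at (452,274)
- pink knob at (495,342), outside the tray
- fixed knob on the hob at (275,248)

The two bar knobs in the tray match the description. The bare spindle is at (326,240). I'll check these in a close crop.

```bash
cat > h.py <<'E'
from plant import *
import cv2, numpy as np
from scipy.spatial.transform import Rotation as R
def ray(f,uv):
    K=np.array(f['intrinsics']);D=np.array(f['D'])
    p=cv2.undistortPoints(np.array(uv,float).reshape(-1,1,2),K,D).reshape(-1,2)
    T=np.array(f['world_from_camera'])
    d=np.c_[p[:,0],-p[:,1],-np.ones(len(p))]@T[:3,:3].T
    return T[:3,3],d
def at_z(f,uv,z):
    c,d=ray(f,uv); return c+d*((z-c[2])/d[:,2])[:,None]
def proj(f,P):
    K=np.array(f['intrinsics']);D=np.array(f['D']);T=np.array(f['world_from_camera'])
    Ti=np.linalg.inv(T); c=np.atleast_2d(P)@Ti[:3,:3].T+Ti[:3,3]
    c=c*[1,-1,-1]
    return cv2.projectPoints(c.reshape(-1,1,3),np.zeros(3),np.zeros(3),K,D)[0].reshape(-1,2)
def crop(f,u,v,w,s,name):
    im=f['frame'][max(0,v-w):v+w,max(0,u-w):u+w]; im=cv2.resize(im,None,fx=s,fy=s,interpolation=cv2.INTER_CUBIC)
    return im
E
python3 - <<'E'
from h import *
f=grab_frame('top'); fs=grab_frame('scene')
import pickle; pickle.dump((f,fs),open('f0.pkl','wb'))
a=crop(f,478,258,36,6,0);b=crop(f,326,240,20,11,0)[:432,:432]
g=np.hstack([a,cv2.resize(b,(a.shape[1],a.shape[0]))*1]); 
g=cv2.convertScaleAbs(g,alpha=1.5,beta=20)
g=cv2.resize(g,(800,400)); cv2.imwrite('pics/c1.png',g)
g=crop(fs,308,268,24,8,0);k=crop(fs,175,355,48,4,0)
cv2.imwrite('pics/c2.png',cv2.convertScaleAbs(np.hstack([k,g]),alpha=1.6,beta=20))
print(at_z(f,[(233,279),(371,258),(203,51),(331,33)],0.085))
print(at_z(f,[(326,239)],0.107))
E
```

```text
[[ 0.47978717  0.21522771  0.085     ]
 [ 0.52513182 -0.07860432  0.085     ]
 [ 0.98548185  0.29037013  0.085     ]
 [ 1.02960391  0.0056593   0.085     ]]
[[0.56325915 0.01851551 0.107     ]]
```

View pics/c1.png

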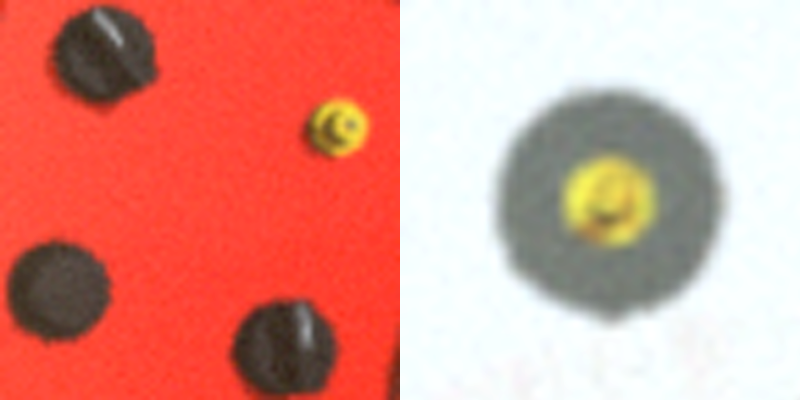

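View pics/c2.png

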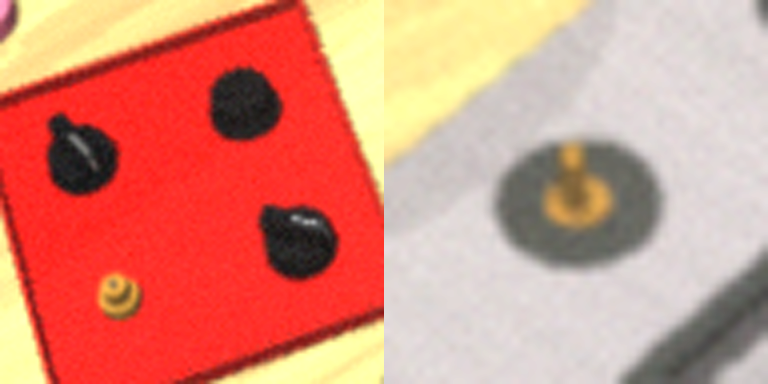

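The crops confirm two bar knobs in the tray, with their pointers up-left and up, and the bare brass spindle on the hob. The direction of the spindle's flat is unclear, so I'll use the wrist camera.

```bash
cat >> h.py <<'E'
def yaw(o):
    x=R.from_rotvec(o['tcp_rot']).as_matrix()[:,0]; return np.arctan2(x[1],x[0])
def plan(target,yw=None,base=None):
    "shift in tool axes and twist from the current measured pose to a world TCP target, tool yaw yw"
    o=get_obs(); M=R.from_rotvec(o['tcp_rot']).as_matrix(); p=np.array(o['eef_pos'])
    t=M.T@(np.array(target)-p); tw=0 if yw is None else -((yw-yaw(o)+np.pi)%(2*np.pi)-np.pi)
    print('pos',p.round(4),'yaw',round(np.degrees(yaw(o)),2),'| shift',t.round(4),'twist',round(tw,4),'rows',np.linalg.norm(t)/.0417,abs(tw)/.125,'q',np.round(o['joint_pos'],2),'F',np.round(o['ft_force'],1),'w',round(o['width'],4),'t',round(o['clock'],2))
E
python3 - <<'E'
from h import *
f=grab_frame('wrist'); T=np.array(f['world_from_camera'])
o=get_obs(); M=R.from_rotvec(o['tcp_rot']).as_matrix()
print('cam in tool',M.T@(T[:3,3]-o['eef_pos']),'look in tool',M.T@(-T[:3,2]),'camx',M.T@T[:3,0],f['intrinsics'][0],f['D'])
plan([0.50,-0.345,0.24],0.55)
E
```

```text
cam in tool [ 0.07580774  0.00041597 -0.14339267] look in tool [-0.29147808  0.00173141  0.95657594] camx [ 0.00106903  0.99999833 -0.00148427] [424.20296127   0.         323.33957675] [0.00407117 0.         0.         0.         0.        ]
pos [ 0.2538 -0.5437  0.2314] yaw 25.03 | shift [ 0.3071 -0.0759 -0.0087] twist -0.1132 rows 7.589301811929685 0.9056587093653476 q [-1.35  0.1   0.1   1.56 -0.    1.35] F [ 0.7 -0.7  0.2] w 0.0858 t 0.95
```

>>> carry_out(
  translation=[
    [0.04,-0.009,0],
    [0.08,-0.018,0],
    [0.12,-0.027,0],
    [0.16,-0.036,0],
    [0.2,-0.045,0],
  ],
  twist=[0,0,0,0,0],
)

```text
clock: 1.37
eef_pos: [0.4173, -0.417, 0.2315]
tcp_rot: [3.067, 0.68, 0.0]
ft_force: [0.4, -0.6, 0.3]
width: 0.0853
```

```bash
python3 -c "
from h import *
plan([0.534,-0.331,0.15],0.5)"
```

```text
pos [ 0.4173 -0.417   0.2315] yaw 25.0 | shift [ 0.1421 -0.0286  0.0815] twist -0.0636 rows 3.988448713014582 0.5088588233553075 q [-1.01  0.07  0.06  1.56  0.    1.7 ] F [ 0.4 -0.6  0.3] w 0.0853 t 1.37
```

>>> carry_out(
  translation=[
    [0.035,-0.007,0.02],
    [0.07,-0.014,0.04],
    [0.105,-0.021,0.06],
    [0.142,-0.029,0.08],
    [0.142,-0.029,0.08],
  ],
  twist=[-0.06,-0.06,-0.06,-0.06,-0.06],
)

```text
clock: 1.78
eef_pos: [0.5348, -0.3264, 0.1467]
tcp_rot: [-3.038, -0.778, 0.002]
ft_force: [0.1, 0.4, 0.1]
width: 0.0855
```

```bash
python3 - <<'E'
from h import *
f=grab_frame('wrist'); cv2.imwrite('pics/w1.png',cv2.convertScaleAbs(f['frame'],alpha=1.6,beta=20))
import pickle; pickle.dump(f,open('w1.pkl','wb'))
for q in ['knob_a','tray','round_knob','jet_holder']:
    print(q,[(round(d['score'],2),np.round(d['position'],4)) for d in place_of(q,'wrist')])
plan([0.534,-0.331,0.15],0.5)
E
```

```text
knob_a [(0.94, array([ 0.4662, -0.3674,  0.0019])), (0.85, array([ 0.5951, -0.293 ,  0.0034])), (0.59, array([ 0.3402, -0.3611, -0.0016]))]
tray [(0.82, array([ 0.526 , -0.3279,  0.0054]))]
round_knob [(0.59, array([ 0.4936, -0.27  ,  0.0024]))]
jet_holder [(0.61, array([ 5.638e-01, -3.881e-01, -4.000e-04]))]
pos [ 0.5321 -0.3332  0.1524] yaw 28.4 | shift [ 0.0027 -0.001   0.0024] twist -0.0043 rows 0.08985817467971866 0.03429242048279235 q [-0.77  0.19  0.04  1.43 -0.    1.88] F [-0.6  0.9 -0.7] w 0.0854 t 2.03
```

View pics/w1.png

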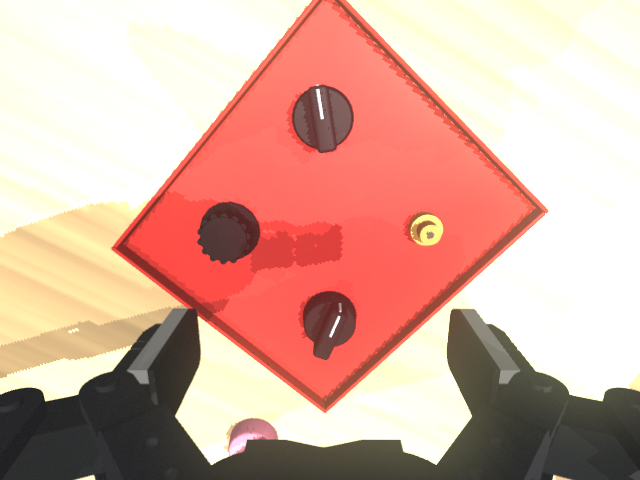

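```bash
python3 - <<'E'
import pickle
from h import *
f=pickle.load(open('w1.pkl','rb'))
a=crop(f,323,118,40,5,0);b=crop(f,329,325,40,5,0)
cv2.imwrite('pics/c3.png',cv2.convertScaleAbs(np.hstack([a,b]),alpha=2.5,beta=30))
E
```

```text
(no output)
```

View pics/c3.png

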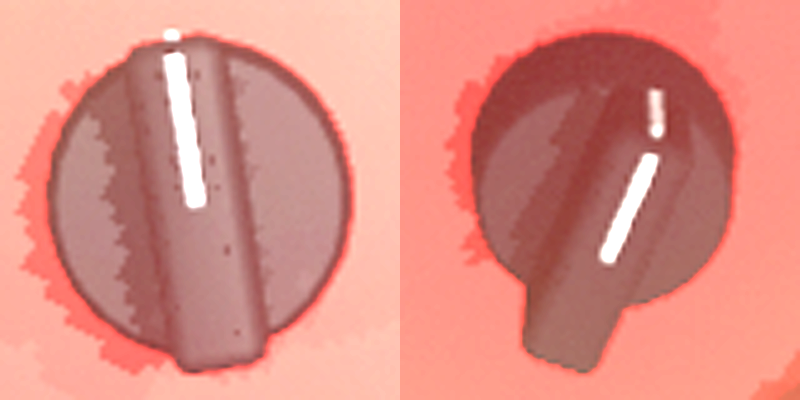

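```bash
python3 - <<'E'
import pickle
from h import *
f=pickle.load(open('w1.pkl','rb'))
pa=lambda x,y:(283+x/5,78+y/5); pb=lambda x,y:(289+(x-400)/5,285+y/5)
for n,p,q in [('A',[(172,52),(197,205)],[(172,44),(224,363)]),('B',[(654,156),(607,262)],[(655,150),(562,370)])]:
    g=pa if n=='A' else pb
    P=at_z(f,[g(*x) for x in p],.035);Q=at_z(f,[g(*x) for x in q],.035)
    print(n,P.round(4),np.linalg.norm(P[0]-P[1]),np.degrees(np.arctan2(*(P[0]-P[1])[[1,0]])))
    print('  bar',Q.round(4),np.linalg.norm(Q[0]-Q[1]),np.degrees(np.arctan2(*(Q[0]-Q[1])[[1,0]])),Q.mean(0))
E
```

```text
A [[ 0.6078 -0.2828  0.035 ]
 [ 0.5945 -0.2934  0.035 ]] 0.01701751838428522 38.376040928476286
  bar [[ 0.6085 -0.2824  0.035 ]
 [ 0.5802 -0.3049  0.035 ]] 0.03620804521302956 38.3624020070353 [ 0.59435158 -0.29362046  0.035     ]
B [[ 0.4887 -0.3647  0.035 ]
 [ 0.4717 -0.3669  0.035 ]] 0.017139528054733292 7.60333941770826
  bar [[ 0.4895 -0.3643  0.035 ]
 [ 0.454  -0.3697  0.035 ]] 0.03592301890169002 8.52281163541913 [ 0.47176217 -0.36699862  0.035     ]
```

The crop gives knob A at about (0.594, -0.294) with yaw 38.4° and knob B at (0.472, -0.367) with yaw 8°. I'll take A first.

```bash
python3 -c "
from h import *
plan([0.5943,-0.2936,0.06],np.radians(38.4))"
```

```text
pos [ 0.5321 -0.3332  0.1524] yaw 28.4 | shift [ 0.0735 -0.0054  0.0924] twist -0.1745 rows 2.834591360980337 1.3959438826093695 q [-0.77  0.19  0.04  1.43 -0.    1.88] F [-0.6  0.9 -0.7] w 0.0854 t 2.03
```

>>> carry_out(
  translation=[
    [0.025,-0.002,0.03],
    [0.05,-0.0035,0.06],
    [0.0735,-0.0054,0.0924],
    [0.0735,-0.0054,0.0924],
    [0.0735,-0.0054,0.0924],
  ],
  twist=[-0.1,-0.1745,-0.1745,-0.1745,-0.1745],
  hand=0.5,
)

```text
clock: 2.45
eef_pos: [0.5934, -0.2919, 0.0573]
tcp_rot: [-2.964, -1.034, 0.003]
ft_force: [-0.5, -0.6, 1.2]
width: 0.0424
```

```bash
python3 - <<'E'
from h import *
f=grab_frame('wrist'); cv2.imwrite('pics/w2.png',cv2.convertScaleAbs(f['frame'],alpha=1.6,beta=20))
plan([0.5943,-0.2936,0.022],np.radians(38.4))
print(proj(f,[[0.5943,-0.2936,0.035]]))
E
```

```text
pos [ 0.594  -0.2932  0.0595] yaw 38.4 | shift [0.     0.0005 0.0375] twist 0.0 rows 0.8994022758228791 0.00033857397309944304 q [-0.66  0.33  0.04  1.28 -0.    1.82] F [-0.5 -0.6  1. ] w 0.0429 t 2.5
[[325.39322719 291.6534639 ]]
```

View pics/w2.png

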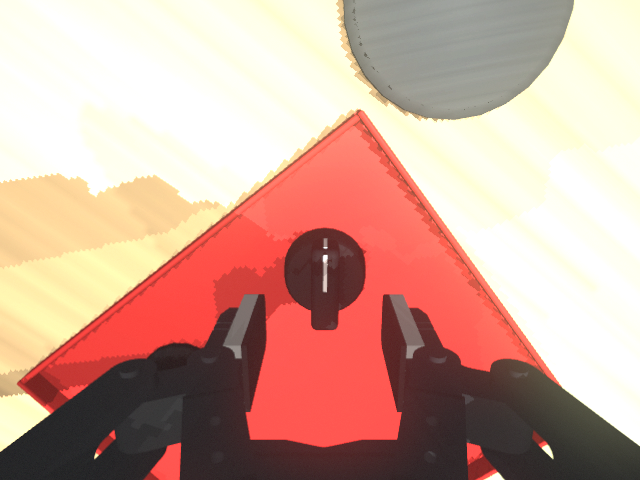

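The wrist picture shows knob A centred between the fingers, its bar at column 325 and its centre at row 292, as predicted. I'll go down and grip it.

>>> carry_out(
  translation=[
    [0,0.0003,0.015],
    [0,0.0003,0.03],
    [0,0.0003,0.037],
    [0,0.0003,0.037],
    [0,0.0003,0.037],
  ],
  twist=[0,0,0,0,0],
)

```text
clock: 2.92
eef_pos: [0.5946, -0.2936, 0.0234]
tcp_rot: [2.966, 1.033, 0.001]
ft_force: [0.1, 0.6, 0.2]
width: 0.0427
```

>>> carry_out(
  translation=[
    [0,0,0],
    [0,0,0],
    [0,0,0],
    [0,0,0],
    [0,0,0],
  ],
  twist=[0,0,0,0,0],
  hand=0,
)

```text
clock: 3.33
eef_pos: [0.5954, -0.2931, 0.0234]
tcp_rot: [2.964, 1.034, 0.002]
ft_force: [-0.6, -0.1, 5.4]
width: 0.0102
```

```bash
python3 - <<'E'
from h import *
plan([0.5943,-0.2936,0.022],np.radians(38.4))
E
```

```text
pos [ 0.5954 -0.2931  0.0234] yaw 38.46 | shift [-0.0012 -0.0003  0.0014] twist 0.0011 rows 0.04476148616744267 0.00843403089825756 q [-0.65  0.36  0.    1.22 -0.    1.82] F [-0.6 -0.1  5.4] w 0.0102 t 3.33
```

>>> carry_out(
  translation=[
    [0,0,-0.02],
    [0,0,-0.05],
    [0,0,-0.09],
    [0,0,-0.12],
    [0,0,-0.12],
  ],
  twist=[0,0,0,0,0],
)

```text
clock: 3.75
eef_pos: [0.5975, -0.2944, 0.1503]
tcp_rot: [2.958, 1.032, 0.009]
ft_force: [0.2, -0.4, 1.4]
width: 0.0101
```

```bash
python3 - <<'E'
from h import *
f=grab_frame('wrist'); cv2.imwrite('pics/w3.png',cv2.convertScaleAbs(f['frame'],alpha=1.6,beta=20))
plan([0.5,0,0.17],np.radians(48))
E
```

```text
pos [ 0.5967 -0.2939  0.1468] yaw 38.47 | shift [ 0.1072 -0.29   -0.0251] twist -0.1663 rows 7.439581943272146 1.330232784323833 q [-0.65  0.29  0.16  1.43 -0.    1.82] F [ 0.6  0.6 -0.7] w 0.0104 t 3.8
```

View pics/w3.png

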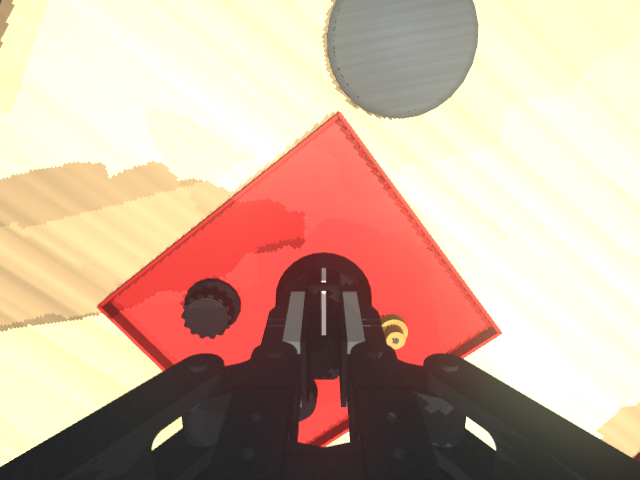

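Knob A is held and clear of the tray; the other things in it are undisturbed. Next I'll move so the camera can see the spindle past the held knob.

```bash
python3 -c "
from h import *
plan([0.517,-0.027,0.14],np.radians(45))"
```

```text
pos [ 0.5967 -0.2939  0.1468] yaw 38.47 | shift [ 0.1036 -0.2586  0.0051] twist -0.1139 rows 6.680862694258096 0.9113537638451916 q [-0.65  0.29  0.16  1.43 -0.    1.82] F [ 0.6  0.6 -0.7] w 0.0104 t 3.8
```

>>> carry_out(
  translation=[
    [0.015,-0.037,0],
    [0.03,-0.075,0],
    [0.045,-0.112,0],
    [0.06,-0.15,0],
    [0.075,-0.187,0],
  ],
  twist=[-0.05,-0.11,-0.11,-0.11,-0.11],
)

```text
clock: 4.22
eef_pos: [0.5356, -0.0974, 0.1404]
tcp_rot: [-2.904, -1.195, 0.002]
ft_force: [-0.5, -0.0, -0.1]
width: 0.0101
```

```bash
python3 -c "
from h import *
plan([0.517,-0.027,0.14],np.radians(45))"
```

```text
pos [ 0.5356 -0.0974  0.1404] yaw 44.75 | shift [ 0.0364 -0.0631  0.0005] twist -0.0043 rows 1.746097654757498 0.03472852009979377 q [-0.42 -0.06 -0.23  1.4   0.    1.94] F [-0.5 -0.  -0.1] w 0.0101 t 4.22
```

>>> carry_out(
  translation=[
    [0.018,-0.031,0],
    [0.0364,-0.063,0],
    [0.0364,-0.063,0],
    [0.0364,-0.063,0],
    [0.0364,-0.063,0],
  ],
  twist=[0,0,0,0,0],
)

```text
clock: 4.63
eef_pos: [0.5184, -0.0289, 0.1412]
tcp_rot: [-2.904, -1.197, 0.001]
ft_force: [-0.3, -0.6, -1.1]
width: 0.0103
```

```bash
python3 - <<'E'
from h import *
import pickle
f=grab_frame('wrist'); o=get_obs(); pickle.dump((f,o),open('w4.pkl','wb'))
cv2.imwrite('pics/w4.png',cv2.convertScaleAbs(f['frame'],alpha=1.2,beta=10))
plan([0.517,-0.027,0.14],np.radians(45))
print(place_of('spindle_tip','wrist'))
uv=proj(f,[[0.562,0.0195,0.107]])[0]; print(uv)
cv2.imwrite('pics/c4.png',cv2.convertScaleAbs(crop(f,int(uv[0]),int(uv[1]),40,8,0),alpha=1.2,beta=10))
E
```

```text
pos [ 0.5185 -0.0295  0.1413] yaw 44.75 | shift [ 0.0007 -0.0028  0.0013] twist -0.0044 rows 0.07616456349103733 0.035535237010098086 q [-0.31 -0.14 -0.31  1.4  -0.    2.05] F [ 0.6  0.2 -0.3] w 0.01 t 4.68
[{'position': [0.5654, 0.0157, 0.1087], 'score': 0.98}]
[311.74699047 131.96256638]
```

View pics/w4.png

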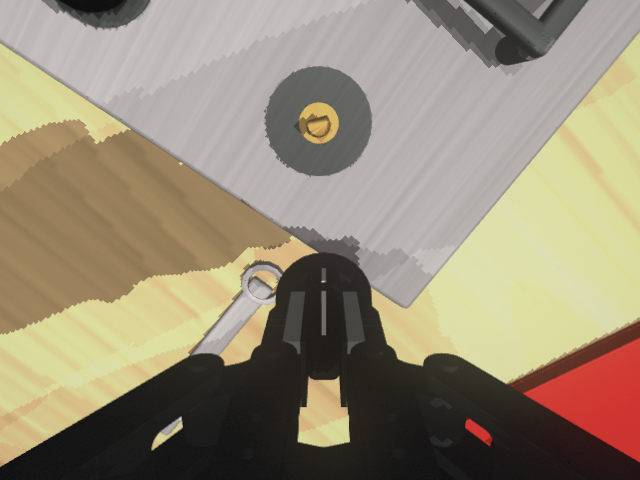

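View pics/c4.png

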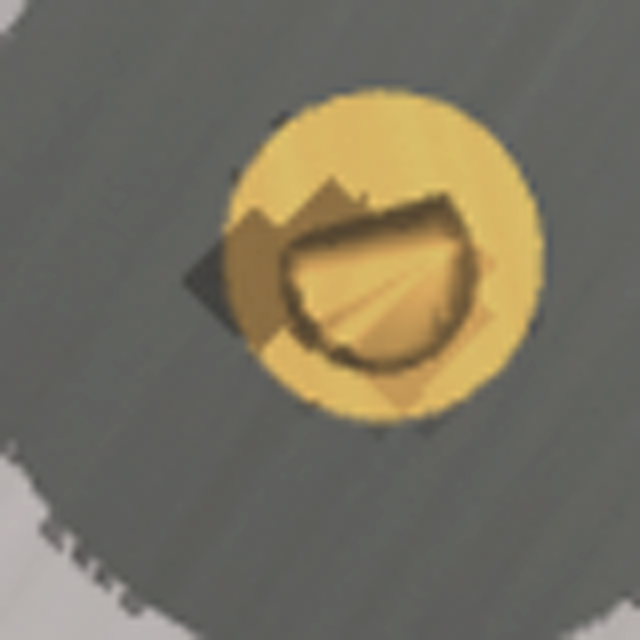

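```bash
python3 - <<'E'
from h import *
import pickle
f,o=pickle.load(open('w4.pkl','rb'))
im=f['frame']; hsv=cv2.cvtColor(im,cv2.COLOR_BGR2HSV)
y=((hsv[...,1]>90)&(hsv[...,0]>10)&(hsv[...,0]<35)).astype(np.uint8)
y[:, :280]=0; y[:,360:]=0; y[:90]=0; y[160:]=0
pts=np.argwhere(y)[:,::-1].astype(np.float32)
hull=cv2.convexHull(pts.astype(np.int32)); e=cv2.fitEllipse(hull); print('flange',e)
g=np.max(im,2); m=((g<115)&(hsv[...,1]<60)).astype(np.uint8); m[:,:255]=0;m[:,385:]=0;m[:55]=0;m[190:]=0
n,l,s,c=cv2.connectedComponentsWithStats(m); k=1+np.argmax(s[1:,4]); print(s[k])
h2=cv2.convexHull(np.argwhere(l==k)[:,::-1].astype(np.int32)); e2=cv2.fitEllipse(h2); print('esc',e2)
for z in (.085,.087,.089): print(z,at_z(f,[e[0],e2[0]],z).round(4))
# D flat
g=lambda x,yy:(271+x/8,91+yy/8)
for z in (.107,.105,.087):
    P=at_z(f,[g(285,245),g(448,200)],z); d=P[1]-P[0]; print(z,P.round(4),np.linalg.norm(d),'normal yaw',np.degrees(np.arctan2(d[1],d[0]))+90)
P=at_z(f,[g(378,365),g(285,260),g(470,262)],.105); print(P)
# overlay D model
def D(cx,cy,th,r,fl,z):
    a=np.arccos(fl/r); t=np.linspace(a,2*np.pi-a,60); p=np.c_[r*np.cos(t),r*np.sin(t)]; p=np.vstack([p,p[:1]])
    c,s=np.cos(th),np.sin(th); p=p@np.array([[c,s],[-s,c]]); return np.c_[p+[cx,cy],np.full(len(p),z)]
big=cv2.resize(im[91:171,271:351],None,fx=8,fy=8,interpolation=cv2.INTER_CUBIC)
M=R.from_rotvec(o['tcp_rot']).as_matrix()
c0=at_z(f,[e[0]],.087)[0]
th=np.radians(60)
for r,fl,z,col in [(.005,.0025,.105,(255,0,0)),(.0038,.0025,.107,(0,255,0)),(.005,.0025,.087,(255,0,255))]:
    q=(proj(f,D(c0[0],c0[1],th,r,fl,z))-[271,91])*8+4
    cv2.polylines(big,[q.astype(int).reshape(-1,1,2)],False,col,1)
cv2.imwrite('pics/c5.png',big)
E
```

```text
flange ((318.3155212402344, 122.47207641601562), (40.02609634399414, 41.337947845458984), 173.68597412109375)
[ 264   66  108  111 7918]
esc ((317.5782775878906, 121.06233215332031), (108.07049560546875, 110.53227233886719), 4.954601287841797)
0.085 [[0.5658 0.0198 0.085 ]
 [0.566  0.0205 0.085 ]]
0.087 [[0.5659 0.0198 0.087 ]
 [0.5661 0.0205 0.087 ]]
0.089 [[0.5659 0.0199 0.089 ]
 [0.5661 0.0205 0.089 ]]
0.107 [[0.5634 0.0238 0.107 ]
 [0.5708 0.0195 0.107 ]] 0.008524102587180562 normal yaw 59.758521734107866
0.105 [[0.5633 0.0238 0.105 ]
 [0.5708 0.0195 0.105 ]] 0.008620122016544739 normal yaw 59.758521734108115
0.087 [[0.5624 0.0238 0.087 ]
 [0.5706 0.019  0.087 ]] 0.009484296880821764 normal yaw 59.75852173410816
[[0.56243601 0.01623468 0.105     ]
 [0.56281023 0.02329969 0.105     ]
 [0.56942289 0.01651484 0.105     ]]
```

View pics/c5.png

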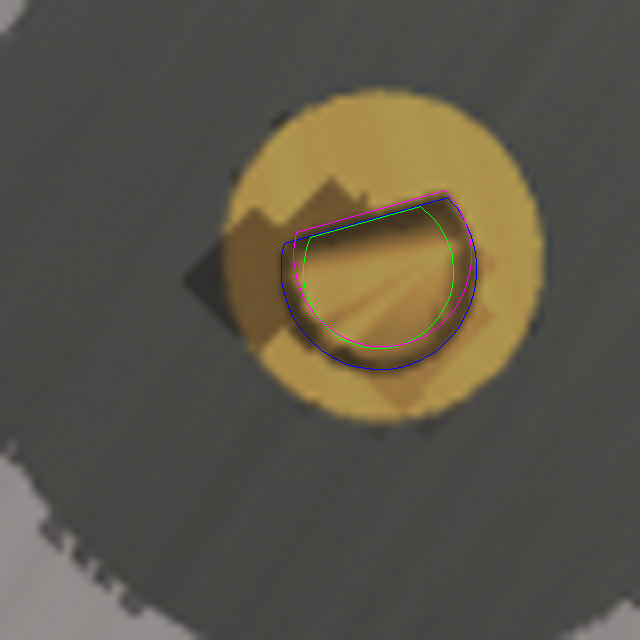

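```bash
python3 - <<'E'
from h import *
import pickle
f,o=pickle.load(open('w4.pkl','rb'))
M=R.from_rotvec(o['tcp_rot']).as_matrix(); p=np.array(o['eef_pos'])
T=np.array(f['world_from_camera']); print(M.T@(T[:3,3]-p))
# knob model in tool frame: bottom at z=+.0204, top at -.0116
big=cv2.resize(f['frame'][240:400,250:400],None,fx=4,fy=4,interpolation=cv2.INTER_CUBIC)
big=cv2.convertScaleAbs(big,alpha=3,beta=20)
dx=0.0
def dr(P,col):
    q=(proj(f,np.array(P)@M.T+p)-[250,240])*4+2
    cv2.polylines(big,[q.astype(int).reshape(-1,1,2)],False,col,1)
t=np.linspace(0,2*np.pi,80)
dr(np.c_[.02*np.cos(t)+dx,.02*np.sin(t),0*t+.0204],(0,255,0))
dr(np.c_[.0185*np.cos(t)+dx,.0185*np.sin(t),0*t+.0044],(0,255,255))
dr([[dx-.019,-.006,-.0116],[dx+.019,-.006,-.0116],[dx+.019,.006,-.0116],[dx-.019,.006,-.0116],[dx-.019,-.006,-.0116]],(255,0,0))
dr([[dx,0,-.0116],[dx+.019,0,-.0116],[dx+.019,0,.0044]],(255,0,255))
cv2.imwrite('pics/c6.png',big)
E
```

```text
[ 0.07587811  0.00025255 -0.14330338]
```

View pics/c6.png

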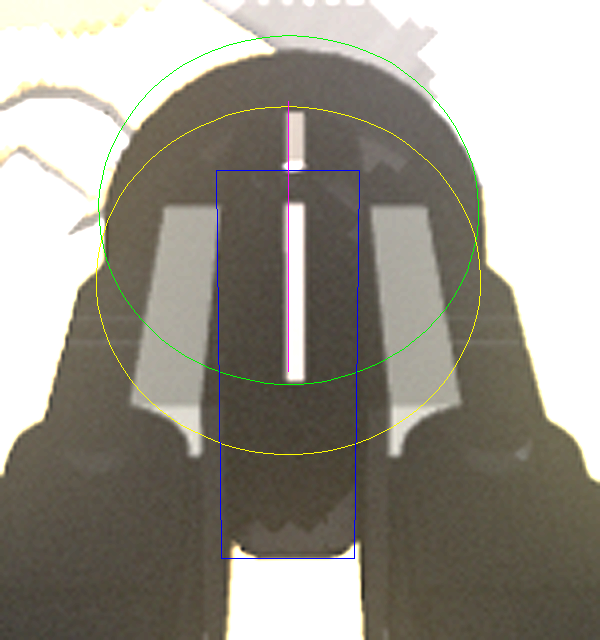

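The spindle model fits the picture well, giving its axis at (0.566, 0.020) with the flat at yaw 60°. The held knob sits about -1.1 mm in x and +0.5 mm in y (tool axes) from the TCP. I'll move to above the spindle.

```bash
python3 -c "
from h import *
plan([0.566,0.0211,0.141],np.radians(60))"
```

```text
pos [ 0.5186 -0.0298  0.1414] yaw 44.71 | shift [ 0.0695 -0.0028  0.0003] twist -0.2669 rows 1.6681706988529308 2.135373985065314 q [-0.31 -0.14 -0.31  1.4  -0.    2.05] F [-0.7  1.2 -0.8] w 0.0102 t 4.73
```

>>> carry_out(
  translation=[
    [0.024,-0.001,0],
    [0.048,-0.002,0],
    [0.0695,-0.0028,0],
    [0.0695,-0.0028,0],
    [0.0695,-0.0028,0],
  ],
  twist=[-0.1,-0.2,-0.267,-0.267,-0.267],
)

```text
clock: 5.15
eef_pos: [0.5663, 0.0215, 0.1412]
tcp_rot: [-2.72, -1.571, 0.002]
ft_force: [0.1, -0.7, -1.1]
width: 0.0099
```

```bash
python3 - <<'E'
from h import *
import pickle
f=grab_frame('wrist');fs=grab_frame('scene'); o=get_obs(); pickle.dump((f,fs,o),open('w5.pkl','wb'))
plan([0.566,0.0211,0.141],np.radians(60))
g=np.hstack([cv2.resize(f['frame'][100:400,170:470],(400,400)),cv2.resize(fs['frame'][225:305,268:348],(400,400),interpolation=cv2.INTER_CUBIC)])
cv2.imwrite('pics/c7.png',cv2.convertScaleAbs(g,alpha=1.6,beta=10))
E
```

```text
pos [0.5657 0.021  0.1414] yaw 59.94 | shift [0.0003 0.0002 0.0004] twist -0.001 rows 0.013709310450387978 0.008089249196132187 q [-0.19  0.   -0.17  1.4  -0.    1.9 ] F [ 1.2 -0.  -0.4] w 0.0098 t 5.25
```

View pics/c7.png

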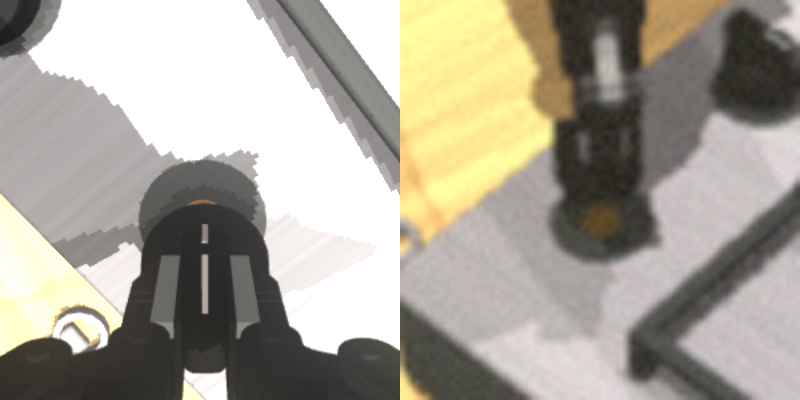

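Everything looks aligned: the knob is over the escutcheon, with the spindle's flange just showing behind the skirt. Now I'll descend slowly.

>>> carry_out(
  translation=[
    [0.0002,0.0002,0.006],
    [0.0002,0.0002,0.0115],
    [0.0002,0.0002,0.0125],
    [0.0002,0.0002,0.0135],
    [0.0002,0.0002,0.0145],
  ],
  twist=[0,0,0,0,0],
)

```text
clock: 5.67
eef_pos: [0.566, 0.0218, 0.1272]
tcp_rot: [-2.72, -1.572, 0.0]
ft_force: [-0.7, 0.2, 0.3]
width: 0.0102
```

>>> carry_out(
  translation=[
    [0,0,0.0005],
    [0,0,0.001],
    [0,0,0.0015],
  ],
  twist=[0,0,0],
)

```text
clock: 5.92
eef_pos: [0.5663, 0.0219, 0.1265]
tcp_rot: [2.719, 1.572, 0.0]
ft_force: [-2.3, -0.1, 5.8]
width: 0.01
```

```bash
python3 - <<'E'
from h import *
plan([0.566,0.0211,0.1265],np.radians(60))
o=get_obs(); print(o['wrist_torque'],R.from_rotvec(o['tcp_rot']).as_matrix()[:,2])
import pickle
f=grab_frame('wrist');fs=grab_frame('scene'); 
g=np.hstack([cv2.resize(f['frame'][100:400,170:470],(400,400)),cv2.resize(fs['frame'][225:305,268:348],(400,400),interpolation=cv2.INTER_CUBIC)])
cv2.imwrite('pics/c8.png',cv2.convertScaleAbs(g,alpha=1.6,beta=10))
E
```

```text
pos [0.5663 0.0219 0.1265] yaw 60.06 | shift [-0.0009  0.0002  0.    ] twist 0.0011 rows 0.021215339487985267 0.008455959491858067 q [-0.19  0.01 -0.19  1.37 -0.    1.9 ] F [-2.3 -0.1  5.8] w 0.01 t 5.92
[-0.03690134  0.74375775  0.00083421] [ 5.03156369e-04 -4.30780864e-04 -9.99999781e-01]
```

View pics/c8.png

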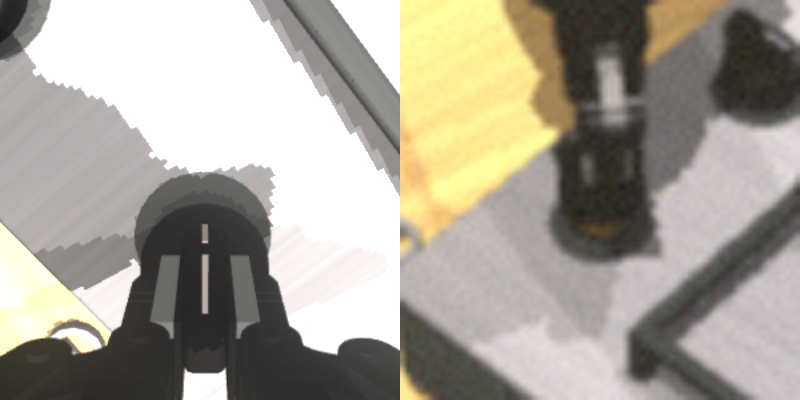

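The knob touches the tip at z=0.1265 with 6 N. I'm about 0.9 mm too far along tool x, so I'll back off 2 mm, correct and try again.

>>> carry_out(
  translation=[
    [-0.0005,0,-0.002],
    [-0.001,0.0002,-0.003],
    [-0.001,0.0002,-0.002],
    [-0.001,0.0002,-0.001],
    [-0.001,0.0002,-0.0005],
  ],
  twist=[0,0,0,0,0],
)

```text
clock: 6.43
eef_pos: [0.5661, 0.021, 0.1266]
tcp_rot: [2.719, 1.572, 0.001]
ft_force: [-1.5, -1.0, 5.6]
width: 0.0099
```

>>> carry_out(
  translation=[
    [0,0,0.0005],
    [0,0,0.0005],
    [0,0,0.0005],
  ],
  twist=[0,0,0],
)

```text
clock: 6.68
eef_pos: [0.5662, 0.021, 0.1265]
tcp_rot: [2.719, 1.572, 0.001]
ft_force: [-1.1, 0.1, 4.9]
width: 0.0102
```

>>> carry_out(
  translation=[
    [0.0008,0,0],
    [0.0016,0,0],
    [0.0016,0,0],
  ],
  twist=[0,0,0],
)

```text
clock: 6.93
eef_pos: [0.567, 0.0223, 0.1264]
tcp_rot: [2.719, 1.572, 0.001]
ft_force: [-0.2, 1.1, 5.9]
width: 0.0101
```

>>> carry_out(
  translation=[
    [-0.0008,0.001,0],
    [-0.0008,0.001,0],
    [-0.0008,0.001,0],
  ],
  twist=[0,0,0],
)

```text
clock: 7.18
eef_pos: [0.5675, 0.0215, 0.1265]
tcp_rot: [2.72, 1.573, 0.002]
ft_force: [-1.3, 1.6, 5.2]
width: 0.0101
```

>>> carry_out(
  translation=[
    [0,-0.001,0],
    [0,-0.002,0],
    [0,-0.002,0],
  ],
  twist=[0,0,0],
)

```text
clock: 7.43
eef_pos: [0.5665, 0.022, 0.1269]
tcp_rot: [2.718, 1.571, 0.003]
ft_force: [2.9, -0.1, 5.9]
width: 0.0102
```

The knob slides across the tip at a constant height for every offset and never drops, so A does not fit. I'll return A to its spot in the tray.

>>> carry_out(
  translation=[
    [0,0,-0.015],
    [0,0,-0.03],
    [0,0,-0.03],
  ],
  twist=[0,0,0],
)

```text
clock: 7.68
eef_pos: [0.5666, 0.0221, 0.1584]
tcp_rot: [2.718, 1.571, 0.004]
ft_force: [0.8, 0.2, 0.0]
width: 0.0102
```

```bash
python3 -c "
from h import *
plan([0.5952,-0.2932,0.12],np.radians(38.4))"
```

```text
pos [0.5666 0.0221 0.1584] yaw 60.07 | shift [-0.259   0.182   0.0388] twist 0.3781 rows 7.646936230712434 3.025054304368556 q [-0.19 -0.   -0.14  1.43 -0.    1.9 ] F [0.8 0.2 0. ] w 0.0102 t 7.68
```

>>> carry_out(
  translation=[
    [-0.032,0.023,0],
    [-0.065,0.046,0],
    [-0.097,0.069,0],
    [-0.13,0.091,0],
    [-0.162,0.114,0],
  ],
  twist=[0.1,0.2,0.3,0.378,0.378],
)

```text
clock: 8.1
eef_pos: [0.5829, -0.1767, 0.1548]
tcp_rot: [-2.969, -1.026, 0.001]
ft_force: [1.4, -0.4, -0.2]
width: 0.01
```

```bash
python3 -c "
from h import *
plan([0.5952,-0.2932,0.08],np.radians(38.4))"
```

```text
pos [ 0.5829 -0.1767  0.1548] yaw 38.13 | shift [-0.0622  0.0992  0.0748] twist -0.0047 rows 3.3324605992309215 0.03784548721500158 q [-0.51  0.13 -0.01  1.43 -0.    1.97] F [ 1.4 -0.4 -0.2] w 0.01 t 8.1
```

>>> carry_out(
  translation=[
    [-0.02,0.033,0.01],
    [-0.042,0.066,0.025],
    [-0.0622,0.099,0.05],
    [-0.0622,0.099,0.0748],
    [-0.0622,0.099,0.0748],
  ],
  twist=[0,0,0,0,0],
)

```text
clock: 8.52
eef_pos: [0.5928, -0.2917, 0.0735]
tcp_rot: [-2.962, -1.026, 0.008]
ft_force: [-0.9, 1.5, -2.5]
width: 0.0103
```

```bash
python3 -c "
from h import *
plan([0.5952,-0.2932,0.0236],np.radians(38.4))"
```

```text
pos [ 0.5928 -0.2917  0.0735] yaw 38.22 | shift [0.0011 0.0031 0.0498] twist -0.0031 rows 1.1979301422580757 0.025195050913158212 q [-0.65  0.33  0.06  1.32 -0.    1.82] F [-0.9  1.5 -2.5] w 0.0103 t 8.52
```

>>> carry_out(
  translation=[
    [0,0,0.015],
    [0,0,0.035],
    [0,0,0.045],
    [0,0,0.045],
    [0,0,0.045],
  ],
  twist=[0,0,0,0,0],
)

```text
clock: 8.93
eef_pos: [0.5959, -0.2904, 0.0362]
tcp_rot: [-2.966, -1.034, 0.001]
ft_force: [-0.5, 0.3, 0.0]
width: 0.0101
```

```bash
python3 -c "
from h import *
plan([0.5952,-0.2932,0.0236],np.radians(38.4))"
```

```text
pos [ 0.5959 -0.2904  0.0362] yaw 38.44 | shift [-0.0023  0.0018  0.0126] twist 0.0008 rows 0.310339525692452 0.006283035068136655 q [-0.65  0.35  0.02  1.24  0.    1.82] F [-0.5  0.3  0. ] w 0.0101 t 8.93
```

>>> carry_out(
  translation=[
    [-0.002,0.0018,0.007],
    [-0.002,0.0018,0.0115],
    [-0.002,0.0018,0.013],
    [-0.002,0.0018,0.013],
  ],
  twist=[0,0,0,0],
)

```text
clock: 9.27
eef_pos: [0.5958, -0.2941, 0.0235]
tcp_rot: [2.966, 1.033, 0.0]
ft_force: [-0.2, -0.3, -0.9]
width: 0.0096
```

>>> carry_out(
  translation=[
    [0,0,0],
    [0,0,0],
    [0,0,0],
    [0,0,0],
  ],
  twist=[0,0,0,0],
  hand=0.5,
)

```text
clock: 9.6
eef_pos: [0.5957, -0.2939, 0.0232]
tcp_rot: [2.967, 1.033, 0.0]
ft_force: [-0.1, 0.3, -0.5]
width: 0.0427
```

>>> carry_out(
  translation=[
    [0,0,-0.015],
    [0,0,-0.05],
    [0,0,-0.09],
    [0,0,-0.11],
    [0,0,-0.11],
  ],
  twist=[0,0,0,0,0],
)

```text
clock: 10.02
eef_pos: [0.5981, -0.2957, 0.1399]
tcp_rot: [2.96, 1.031, 0.008]
ft_force: [-0.2, 0.1, 0.2]
width: 0.043
```

```bash
python3 - <<'E'
from h import *
f=grab_frame('wrist'); cv2.imwrite('pics/w6.png',cv2.convertScaleAbs(f['frame'],alpha=1.6,beta=20))
plan([0.4718,-0.367,0.06],np.radians(8))
E
```

```text
pos [ 0.5972 -0.2951  0.1368] yaw 38.41 | shift [-0.1431 -0.022   0.0765] twist 0.5307 rows 3.9261408400745474 4.245651076336685 q [-0.65  0.3   0.15  1.41 -0.    1.82] F [ 0.6 -0.2 -0.6] w 0.0426 t 10.07
```

View pics/w6.png

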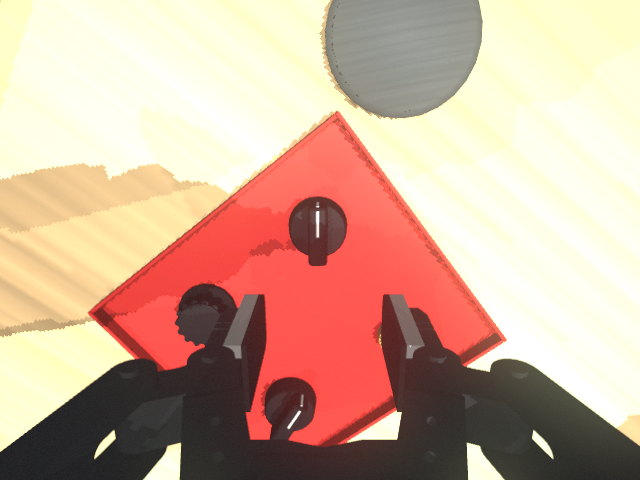

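Knob A stands back in its place at px (318,230). Now for knob B.

>>> carry_out(
  translation=[
    [-0.035,-0.005,0],
    [-0.07,-0.011,0.01],
    [-0.105,-0.016,0.03],
    [-0.143,-0.022,0.05],
    [-0.143,-0.022,0.07],
  ],
  twist=[0.12,0.24,0.36,0.48,0.53],
)

```text
clock: 10.48
eef_pos: [0.4653, -0.3676, 0.0612]
tcp_rot: [-3.135, -0.204, 0.004]
ft_force: [1.0, -0.1, -0.4]
width: 0.0428
```

>>> carry_out(
  translation=[
    [0,0,0],
    [0,0,0],
    [0,0,0],
  ],
  twist=[0,0,0],
)

```text
clock: 10.73
eef_pos: [0.4707, -0.3652, 0.0637]
tcp_rot: [3.133, 0.225, 0.001]
ft_force: [0.9, -0.5, -0.7]
width: 0.0426
```

```bash
python3 - <<'E'
from h import *
import pickle
f=grab_frame('wrist'); pickle.dump(f,open('w7.pkl','wb')); cv2.imwrite('pics/w7.png',cv2.convertScaleAbs(f['frame'],alpha=1.6,beta=20))
plan([0.4718,-0.367,0.023],np.radians(8))
print(proj(f,[[0.4718,-0.367,0.035]]))
E
```

```text
pos [ 0.4711 -0.3654  0.0643] yaw 8.2 | shift [0.0004 0.0016 0.0413] twist 0.0036 rows 0.9911264253223921 0.028442178636222337 q [-0.88  0.13 -0.18  1.26  0.    2.12] F [ 0.  -0.1  0.9] w 0.0429 t 10.78
[[327.08052239 283.96683411]]
```

View pics/w7.png

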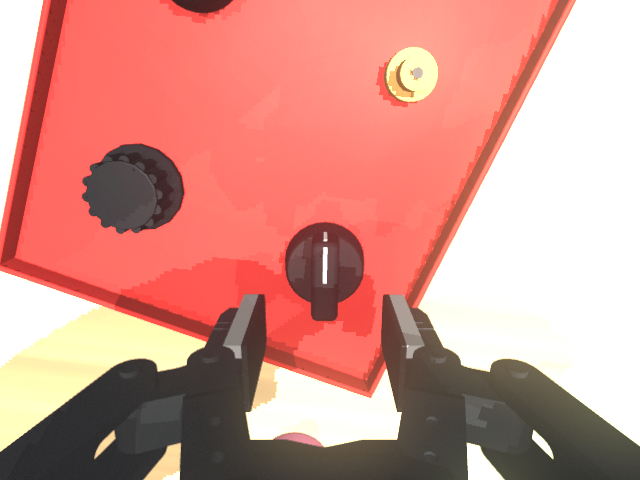

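Knob B is centred under the gripper, with the inner end of its pointer at (325,283) against (327,284) predicted. Going down to grip.

>>> carry_out(
  translation=[
    [0,0.0008,0.015],
    [0,0.0008,0.033],
    [0,0.0008,0.0405],
    [0,0.0008,0.0405],
    [0,0.0008,0.0405],
  ],
  twist=[0,0,0,0,0],
)

```text
clock: 11.2
eef_pos: [0.4706, -0.366, 0.0232]
tcp_rot: [3.134, 0.222, 0.0]
ft_force: [-0.4, 1.1, 0.1]
width: 0.0424
```

>>> carry_out(
  translation=[
    [0,0,0],
    [0,0,0],
    [0,0,0],
    [0,0,0],
    [0,0,0],
  ],
  twist=[0,0,0,0,0],
  hand=0,
)

```text
clock: 11.62
eef_pos: [0.4707, -0.3671, 0.024]
tcp_rot: [3.132, 0.22, 0.002]
ft_force: [-0.0, 1.1, 6.0]
width: 0.0101
```

>>> carry_out(
  translation=[
    [0,0,-0.02],
    [0,0,-0.05],
    [0,0,-0.09],
    [0,0,-0.12],
    [0,0,-0.12],
  ],
  twist=[0,0,0,0,0],
)

```text
clock: 12.03
eef_pos: [0.4722, -0.369, 0.1505]
tcp_rot: [3.125, 0.22, 0.009]
ft_force: [0.9, -1.6, 0.8]
width: 0.01
```

```bash
python3 -c "
from h import *
plan([0.517,-0.027,0.141],np.radians(44.75))"
```

```text
pos [ 0.4722 -0.369   0.1505] yaw 8.04 | shift [ 0.0921 -0.3324  0.007 ] twist -0.6406 rows 8.273483988502011 5.125195608297428 q [-0.88  0.09 -0.07  1.41 -0.    2.12] F [ 0.9 -1.6  0.8] w 0.01 t 12.03
```

```bash
python3 -c "
from h import *
plan([0.531,-0.041,0.142],np.radians(60))"
```

```text
pos [ 0.4722 -0.369   0.1505] yaw 8.04 | shift [ 0.104  -0.3166  0.0062] twist -0.9068 rows 7.992500265739264 7.254497295730509 q [-0.88  0.09 -0.07  1.41 -0.    2.12] F [ 0.9 -1.6  0.8] w 0.01 t 12.03
```

>>> carry_out(
  translation=[
    [0.011,-0.036,0],
    [0.023,-0.072,0],
    [0.034,-0.11,0],
    [0.046,-0.148,0],
    [0.057,-0.184,0],
  ],
  twist=[-0.12,-0.24,-0.36,-0.48,-0.6],
)

```text
clock: 12.45
eef_pos: [0.5007, -0.1743, 0.1426]
tcp_rot: [2.925, 1.145, 0.0]
ft_force: [1.5, -0.3, -0.6]
width: 0.0104
```

```bash
python3 -c "
from h import *
plan([0.531,-0.041,0.142],np.radians(60))"
```

```text
pos [ 0.5007 -0.1743  0.1426] yaw 42.74 | shift [ 0.1127 -0.0774  0.0006] twist -0.3013 rows 3.278674018387143 2.4105265887152854 q [-0.58 -0.11 -0.28  1.4   0.    1.81] F [ 1.5 -0.3 -0.6] w 0.0104 t 12.45
```

>>> carry_out(
  translation=[
    [0.033,-0.022,0],
    [0.066,-0.044,0],
    [0.098,-0.066,0],
    [0.1127,-0.0774,0],
    [0.1127,-0.0774,0],
  ],
  twist=[-0.1,-0.2,-0.3,-0.3,-0.3],
)

```text
clock: 12.87
eef_pos: [0.532, -0.0392, 0.1426]
tcp_rot: [-2.722, -1.568, -0.001]
ft_force: [0.2, -0.3, -0.7]
width: 0.0105
```

>>> carry_out(
  translation=[
    [0,0,0],
    [0,0,0],
    [0,0,0],
  ],
  twist=[0,0,0],
)

```text
clock: 13.12
eef_pos: [0.5317, -0.0439, 0.1425]
tcp_rot: [2.727, 1.559, -0.0]
ft_force: [0.5, -0.1, -1.0]
width: 0.0103
```

```bash
cat > fit.py <<'E'
from h import *
import pickle,sys
def D(cx,cy,th,r,fl,z):
    a=np.arccos(fl/r); t=np.linspace(a,2*np.pi-a,60); p=np.c_[r*np.cos(t),r*np.sin(t)]; p=np.vstack([p,p[:1]])
    c,s=np.cos(th),np.sin(th); p=p@np.array([[c,s],[-s,c]]); return np.c_[p+[cx,cy],np.full(len(p),z)]
def draw(f,o,out,sp=(0.5659,0.0199),th=60,off=(-.0011,.00055),u0=280,v0=80):
    im=f['frame'];M=R.from_rotvec(o['tcp_rot']).as_matrix(); p=np.array(o['eef_pos'])
    b1=cv2.convertScaleAbs(cv2.resize(im[v0:v0+80,u0:u0+80],None,fx=5,fy=5,interpolation=cv2.INTER_CUBIC),alpha=1.2)
    for r,fl,z,col in [(.005,.0025,.105,(255,0,0)),(.0038,.0025,.107,(0,255,0))]:
        q=(proj(f,D(*sp,np.radians(th),r,fl,z))-[u0,v0])*5+2.5
        cv2.polylines(b1,[q.astype(int).reshape(-1,1,2)],False,col,1)
    b2=cv2.convertScaleAbs(cv2.resize(im[240:400,250:400],None,fx=2.5,fy=2.5,interpolation=cv2.INTER_CUBIC),alpha=3,beta=20)
    dx,dy=off
    def dr(P,col):
        q=(proj(f,np.array(P)@M.T+p)-[250,240])*2.5+1.25
        cv2.polylines(b2,[q.astype(int).reshape(-1,1,2)],False,col,1)
    t=np.linspace(0,2*np.pi,80)
    dr(np.c_[.02*np.cos(t)+dx,.02*np.sin(t)+dy,0*t+.0204],(0,255,0))
    dr([[dx+s*.019,dy+e*.006,-.0116] for s,e in [(-1,-1),(1,-1),(1,1),(-1,1),(-1,-1)]],(255,0,0))
    dr([[dx,dy,-.0116],[dx+.017,dy,-.0116]],(255,0,255))
    cv2.imwrite(out,np.hstack([b1,b2[:400]]))
E
python3 - <<'E'
from fit import *
f=grab_frame('wrist');o=get_obs(); pickle.dump((f,o),open('w8.pkl','wb'))
plan([0.531,-0.041,0.142],np.radians(60))
print(proj(f,[[.5659,.0199,.107]]))
draw(f,o,'pics/c9.png')
E
```

```text
pos [ 0.5316 -0.044   0.1425] yaw 59.51 | shift [ 0.0023 -0.0021  0.0005] twist -0.0086 rows 0.07564608753647009 0.06854549121018394 q [-0.33 -0.1  -0.27  1.4  -0.    1.78] F [-0.7  0.5 -0.4] w 0.0102 t 13.17
[[312.84206761 112.48318691]]
```

View pics/c9.png

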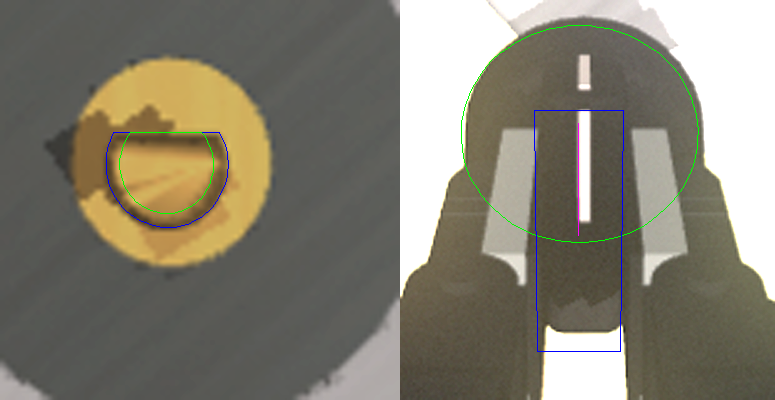

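```bash
python3 - <<'E'
from fit import *
for n in ['w4','w8']:
    f,o=pickle.load(open(n+'.pkl','rb'))
    T=np.array(f['world_from_camera']);M=R.from_rotvec(o['tcp_rot']).as_matrix()
    print(n,(M.T@(T[:3,3]-o['eef_pos'])).round(5),R.from_matrix(M.T@T[:3,:3]).as_rotvec().round(4), 'tcpz',M[:,2].round(4))
    # knob silhouette measurements in pixels
    g=cv2.cvtColor(f['frame'],cv2.COLOR_BGR2GRAY)
    w=(cv2.inRange(g,90,255)); w[:285]=0; w[345:]=0; w[:,:312]=0; w[:,335:]=0
    ys,xs=np.nonzero(w); print('pointer rows',ys.min(),ys.max(),'cols',xs.min(),xs.max(),xs.mean())
    for r in (265,270,275,280): 
        d=np.nonzero(g[r,260:390]<60)[0]; print(r,d.min()+260,d.max()+260,end=' | ')
    print('top',np.nonzero(g[240:300,324]<60)[0].min()+240, np.round([x.mean() for x in np.nonzero(w[290:340])],1))
f,o=pickle.load(open('w8.pkl','rb')); print(get_obs()['eef_pos'])
f=grab_frame('wrist'); o=get_obs(); pickle.dump((f,o),open('w9.pkl','wb')); plan([.531,-.041,.142],np.radians(60))
draw(f,o,'pics/c10.png',off=(.0003,.0012))
E
```

```text
w4 [ 0.07588  0.00025 -0.1433 ] [2.0631 2.0594 0.3057] tcpz [-6.e-04 -1.e-04 -1.e+00]Traceback (most recent call last):
  File "<stdin>", line 9, in <module>
    return umr_minimum(a, axis, None, out, keepdims, initial, where)
ValueError: zero-size array to reduction operation minimum which has no identity
```

```bash
python3 - <<'E'
from fit import *
f,o=grab_frame('wrist'),get_obs(); pickle.dump((f,o),open('w9.pkl','wb')); plan([.531,-.041,.142],np.radians(60))
draw(f,o,'pics/c10.png',off=(.0003,.0012))
for n in ['w4','w8','w9']:
    f,o=pickle.load(open(n+'.pkl','rb'))
    T=np.array(f['world_from_camera']);M=R.from_rotvec(o['tcp_rot']).as_matrix()
    print(n,(M.T@(T[:3,3]-o['eef_pos'])).round(5),R.from_matrix(M.T@T[:3,:3]).as_rotvec().round(4))
    g=f['frame'].max(2).astype(float); s=g[290:330,315:335]; b=s>s.max()*.6
    ys,xs=np.nonzero(b); print('max',s.max(),'pointer rows',ys.min()+290,ys.max()+290,'col',xs.mean()+315)
E
```

```text
pos [ 0.5317 -0.044   0.1426] yaw 59.51 | shift [ 0.0023 -0.0021  0.0006] twist -0.0086 rows 0.07511046850464569 0.06901620919865792 q [-0.33 -0.1  -0.27  1.4  -0.    1.78] F [-0.2 -0.  -0.2] w 0.01 t 13.22
w4 [ 0.07588  0.00025 -0.1433 ] [2.0631 2.0594 0.3057]
max 90.0 pointer rows 291 329 col 323.3353293413174
w8 [ 0.07543  0.00102 -0.1434 ] [2.0622 2.0599 0.3062]
max 92.0 pointer rows 290 328 col 323.1081081081081
w9 [ 0.07532  0.00109 -0.1434 ] [2.062  2.0602 0.3063]
max 92.0 pointer rows 290 328 col 323.1081081081081
```

View pics/c10.png

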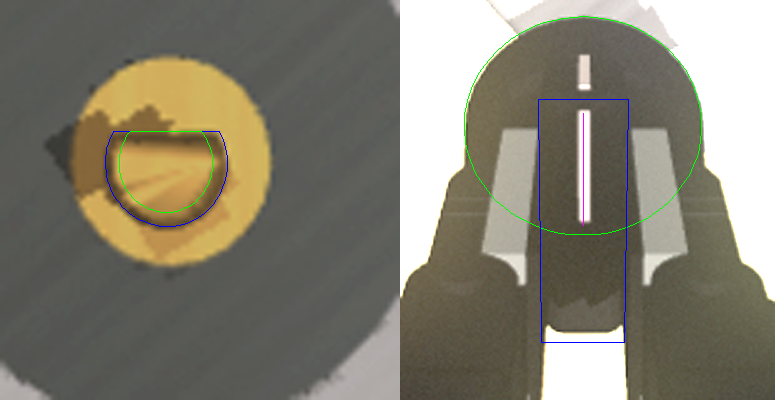

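The spindle fit is the same from this pose. With the arm settled, B's offset in the hand is about (+0.3, +1.3) mm, whereas A's offset came from a frame taken while the arm was still settling. That means A was tested 1.7–3 mm off-axis, so its test may not be conclusive. I'll now test B, properly centred.

```bash
python3 -c "
from h import *
plan([0.5646,0.0203,0.141],np.radians(60))"
```

```text
pos [ 0.5317 -0.044   0.1426] yaw 59.51 | shift [ 0.0721 -0.0042  0.0015] twist -0.0086 rows 1.7332664520182335 0.06901620919865792 q [-0.33 -0.1  -0.27  1.4  -0.    1.78] F [-0.2 -0.  -0.2] w 0.01 t 13.22
```

>>> carry_out(
  translation=[
    [0.024,-0.0014,0],
    [0.048,-0.0028,0],
    [0.0721,-0.0042,0.0015],
    [0.0721,-0.0042,0.0015],
    [0.0721,-0.0042,0.0015],
  ],
  twist=[-0.0086,-0.0086,-0.0086,-0.0086,-0.0086],
)

```text
clock: 13.63
eef_pos: [0.5647, 0.0215, 0.1408]
tcp_rot: [-2.719, -1.574, 0.001]
ft_force: [0.1, -0.4, -0.6]
width: 0.0099
```

>>> carry_out(
  translation=[
    [0,0,0.003],
    [0,0,0.005],
    [0,0,0.006],
    [0,0,0.006],
    [0,0,0.006],
  ],
  twist=[0,0,0,0,0],
)

```text
clock: 14.05
eef_pos: [0.5644, 0.0208, 0.135]
tcp_rot: [2.72, 1.572, -0.0]
ft_force: [-0.1, -0.0, 0.3]
width: 0.0103
```

```bash
python3 -c "
from h import *
plan([0.5646,0.0203,0.128],np.radians(60))"
```

```text
pos [0.5644 0.0208 0.135 ] yaw 60.05 | shift [-0.0004  0.0004  0.007 ] twist 0.0009 rows 0.1694898663227744 0.007067871245297397 q [-0.19  0.   -0.18  1.39 -0.    1.9 ] F [-0.1 -0.   0.3] w 0.0103 t 14.05
```

>>> carry_out(
  translation=[
    [-0.0004,0.0004,0.003],
    [-0.0004,0.0004,0.006],
    [-0.0004,0.0004,0.0075],
    [-0.0004,0.0004,0.009],
    [-0.0004,0.0004,0.0095],
  ],
  twist=[0,0,0,0,0],
)

```text
clock: 14.47
eef_pos: [0.5646, 0.0206, 0.1252]
tcp_rot: [2.719, 1.573, -0.001]
ft_force: [-0.3, -2.0, 0.5]
width: 0.0101
```

>>> carry_out(
  translation=[
    [0,0,0],
    [0,0,0],
  ],
  twist=[0,0],
)

```text
clock: 14.63
eef_pos: [0.5646, 0.0207, 0.1254]
tcp_rot: [2.719, 1.573, -0.001]
ft_force: [-0.5, -2.0, -1.9]
width: 0.01
```

There is no vertical force even below A's contact height, so B seems to be going on. I'll continue, easing toward -y against the 2 N side force.

>>> carry_out(
  translation=[
    [-0.0003,0.0002,0.001],
    [-0.0004,0.0002,0.002],
    [-0.0004,0.0002,0.003],
  ],
  twist=[0,0,0],
)

```text
clock: 14.88
eef_pos: [0.5648, 0.0203, 0.1226]
tcp_rot: [2.719, 1.573, 0.0]
ft_force: [-1.4, -0.6, 1.4]
width: 0.01
```

>>> carry_out(
  translation=[
    [0,0,0.001],
    [0,0,0.002],
    [0,0,0.003],
  ],
  twist=[0,0,0],
)

```text
clock: 15.13
eef_pos: [0.5647, 0.0203, 0.1195]
tcp_rot: [2.719, 1.573, -0.0]
ft_force: [-1.3, -1.3, 1.7]
width: 0.0099
```

Knob B is well onto the shaft and sliding freely, so it's the one that fits. Pushing on home.

>>> carry_out(
  translation=[
    [-0.0001,0,0.001],
    [-0.0002,0,0.002],
    [-0.0002,0,0.003],
  ],
  twist=[0,0,0],
)

```text
clock: 15.38
eef_pos: [0.5647, 0.0202, 0.1164]
tcp_rot: [2.719, 1.573, 0.0]
ft_force: [-0.9, -0.0, 0.7]
width: 0.0099
```

>>> carry_out(
  translation=[
    [0,0,0.001],
    [0,0,0.002],
    [0,0,0.003],
  ],
  twist=[0,0,0],
)

```text
clock: 15.63
eef_pos: [0.5647, 0.0202, 0.1137]
tcp_rot: [2.719, 1.573, 0.0]
ft_force: [-1.7, 0.3, 5.9]
width: 0.0103
```

It reached home at z=0.1137 with the force rising to about 6 N. Now I'll press in against the spring.

>>> carry_out(
  translation=[
    [0,0,0.001],
    [0,0,0.002],
    [0,0,0.0025],
  ],
  twist=[0,0,0],
)

```text
clock: 15.88
eef_pos: [0.5648, 0.0202, 0.1117]
tcp_rot: [2.719, 1.573, 0.001]
ft_force: [-3.0, -0.3, 7.6]
width: 0.0103
```

>>> carry_out(
  translation=[
    [0,0,0.001],
    [0,0,0.002],
    [0,0,0.0025],
  ],
  twist=[0,0,0],
)

```text
clock: 16.13
eef_pos: [0.5648, 0.0202, 0.1094]
tcp_rot: [2.719, 1.573, 0.001]
ft_force: [-4.5, -0.3, 9.6]
width: 0.01
```

>>> carry_out(
  translation=[
    [0,0,0.0005],
    [0,0,0.001],
    [0,0,0.001],
  ],
  twist=[0,0,0],
)

```text
clock: 16.38
eef_pos: [0.5648, 0.0202, 0.1087]
tcp_rot: [2.719, 1.573, 0.001]
ft_force: [-4.9, -0.6, 9.5]
width: 0.0098
```

>>> carry_out(
  translation=[
    [0,0,0.0005],
    [0,0,0.001],
    [0,0,0.001],
  ],
  twist=[0,0,0],
)

```text
clock: 16.63
eef_pos: [0.565, 0.0202, 0.1086]
tcp_rot: [2.718, 1.573, 0.002]
ft_force: [-6.5, -0.7, 16.2]
width: 0.0103
```

>>> carry_out(
  translation=[
    [0,0,0.0005],
    [0,0,0.001],
    [0,0,0.001],
  ],
  twist=[0,0,0],
)

```text
clock: 16.88
eef_pos: [0.5651, 0.0201, 0.1084]
tcp_rot: [2.718, 1.573, 0.002]
ft_force: [-9.7, 0.6, 21.6]
width: 0.0098
```

>>> carry_out(
  translation=[
    [-0.0003,-0.0004,0],
    [-0.0003,-0.0004,0],
    [-0.0003,-0.0004,0],
  ],
  twist=[0,0,0],
)

```text
clock: 17.13
eef_pos: [0.565, 0.0201, 0.1085]
tcp_rot: [2.718, 1.573, 0.003]
ft_force: [-8.5, 1.2, 21.4]
width: 0.0102
```

```bash
python3 - <<'E'
from fit import *
f=grab_frame('wrist');fs=grab_frame('scene');ft=grab_frame('top'); o=get_obs()
plan([0.5646,0.0203,0.1085],np.radians(60)); print(o['wrist_torque'])
g=np.hstack([cv2.resize(f['frame'][100:400,170:470],(400,400)),cv2.resize(fs['frame'][225:305,268:348],(400,400),interpolation=cv2.INTER_CUBIC)])
cv2.imwrite('pics/c11.png',cv2.convertScaleAbs(g,alpha=1.6,beta=10))
cv2.imwrite('pics/t11.png',ft['frame'])
E
```

```text
pos [0.565  0.0201 0.1085] yaw 60.11 | shift [-0.     -0.0004 -0.    ] twist 0.0019 rows 0.009818370220942268 0.015439930951952618 q [-0.2   0.01 -0.22  1.33  0.    1.9 ] F [-7.8  0.9 20.2] w 0.0102 t 17.28
[ 0.0791564   1.70230444 -0.06667907]
```

View pics/c11.png

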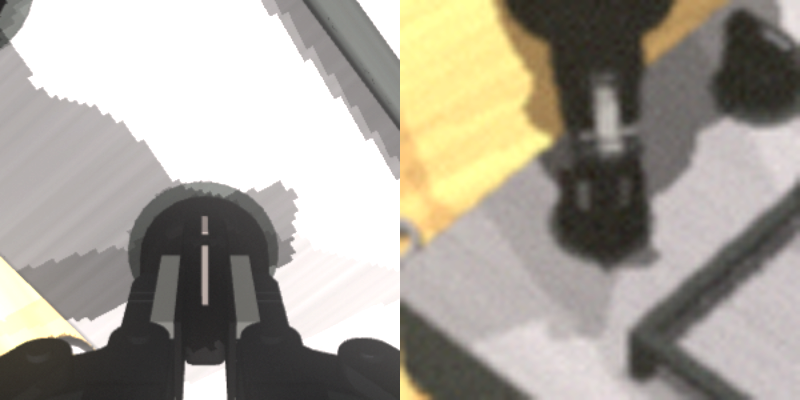

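View pics/t11.png

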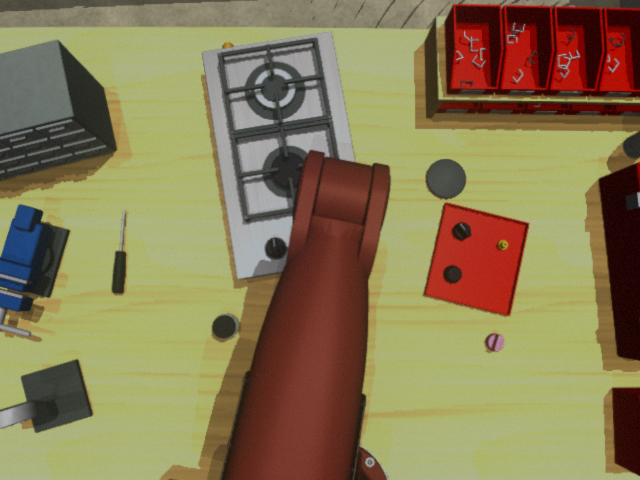

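The final pictures show:
- The knob is down over the escutcheon.
- Its pointer is still at wrist rows 284–329, so it hasn't slipped in the hand.
- A stands in the tray at top px (461,231).
- Nothing else has moved.

Force is steady at about 20 N on the stop. Handing in.

```bash
python3 -c "
from plant import *
print(finish_job())"
```

```text
the job is handed in; nothing more can be done
None
```

The knob that fits, the one nearer the robot in the tray, is fully home on the spindle. I handed the job in at about 17 s with it still gripped and pressed in. The other knob stopped on the spindle's tip and is back standing in its place in the red tray.

**Last checks**
- **Fit:** the right knob slid on flat to flat with about 2 N or less until it seated, at tool height 0.1137 m.
- **Press:** it then moved about 5.2 mm against the spring, with force rising from 6 to 9.5 N. It met a firm stop at 0.1085 m, where it is held with about 20 N.
- **Grip:** the knob had not slipped in the fingers, and the last top picture showed nothing else moved.

**What was less clean**
- **Test of the other knob:** I later found that trial was about 1.7–3 mm off-centre, so on its own it would not have ruled that knob out. The free, full-depth fit of the second knob is what settles which one is right.
- **Sideways force:** about 8 N remained at the wrist while pressing. A small correction sideways only reduced it slightly.

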